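# Load the spice carousel and click it round

### The job

Stand the loose spice jar in the one empty cup of the spice carousel, pushed gently fully home: the jar is glass and the cup is not exactly where it seems, so feel for its mouth without pressing hard. Then turn the carousel one click counter-clockwise (seen from above; it has a blue handle for this), so that the jar stands at the brass pointer and the click has settled; leave the other things on the worktop alone.

Things in the scene. Friction and masses are not known exactly. Their poses are not given: they have to be found in the camera images.
- jar_center (a point): Centre (half-way up) of the loose jar: glass cylinder 42 mm in diameter, 90 mm tall, red spice, steel cap (top 22 mm), 0.13 to 0.23 kg, standing upright on the worktop; z along its axis. Gripped 20 mm or so below its top, the fingers clear the cup.
- carousel: Fixed foot of the spice carousel; origin at worktop height on its upright axis, z up. Round deck 230 mm wide, top 28 mm up, turns on it with six white cups on an 80 mm radius, 60 degrees apart; five hold capped jars (tops 122 mm up), one is empty. Brass hub 24 mm thick with a ball on top (143 mm up). At wheel angle 0 the empty cup lies towards its -x, the handle towards its +y.
- pocket (a point): Centre of the empty cup's seat at rim height, 68 mm above the worktop; turns with the deck. Cup: outside 53 mm, bore 45 mm wide and 36 mm deep, flat rim 4 mm thick. It sits off-centre: the bore's axis lies 5 mm from this point in an unknown level direction, new every time; the cup resists turning in its seat. A jar fully home has its centre 77 mm and its top 122 mm above the worktop.
- handle (a point): Middle of the blue cylindrical grip, 22 mm in diameter and 36 mm tall (106 to 142 mm above the worktop), on a 10 mm brass post on the deck, 100 mm from the carousel's axis, midway between two jars. Fixed to the deck and turns with it; does not spin on its post.
- pointer (a point): Tip of the fixed brass pointer beside the deck's edge, 134 mm from the carousel's axis, 44 mm above the worktop, 60 degrees counter-clockwise (seen from above) of where the empty cup starts: the loaded cup must end here.
- wheel (a joint): Angle of the deck in rad, growing counter-clockwise seen from above. Sprung clicks every 60 degrees, at -1.05, 0, 1.05 and 2.09; it rests near 0 at the start and must end at 1.05. It resists most on leaving a click (about 0.4 N m), less up to half-way, then pulls itself into the next click. End stops at -1.25 and 2.3.
- tumbler: Bystander: green glass tumbler, 66 mm across the rim, 95 mm tall; origin under its centre. Leave alone.
- mill: Bystander: dark wooden pepper mill, 52 mm across the foot, 115 mm tall; origin under its centre. Leave alone.
- teacup: Bystander: white mug-like teacup, 84 mm across the rim plus handle, 62 mm tall; origin under its centre. Leave alone.
- jar: The same loose jar; origin at the centre of its underside (see jar_center).
Mind the look-alikes: they are no part of the job. Leave any purple look-alike of the jar alone.

How it is judged:
By the outcome, as a careful person would: the job done as asked, in the order asked, and still so for the second after the job is handed in, with the robot touching nothing.
It also fails if it takes over 72 s, if anything falls off the work surface, if the arm or the gripper's body presses on something with over 40 N, if the wrist force passes 120 N, or if a joint passes its speed limit or range.

### The arm

A 7-joint arm with a two-finger parallel gripper is mounted at the origin on the work surface. World frame = base frame: x ahead of the robot, y to its left, z up, the work surface at z = 0. Lengths are in m, angles in rad, forces in N, time in s.
With the tool pointing down it reaches from about 0.4 to 0.875 m from the base axis. Payload 19.3 kg.
Tool frame: the origin (TCP) lies at the very end of the fingers, on their centre line; the grasp point (between the pads) lies 19 mm behind it; z points along the fingers, y is the line along which they close (so a half turn about z gives the same grasp; the last joint's range is limited). The gripper opens to 85 mm and grips with 20 to 120 N. Pads are 22 mm wide; open, the fingers measure 114 mm over their backs; the gripper's body (76 mm by 85 mm) begins 54 mm behind the grasp point. The pads swing forward as they close: fully open they stand 13 mm farther back than shut.
Start: joints at [-1.296, 0.521, -0.036, 1.599, 0.021, 1.021, -0.113], TCP at [0.211, 0.588, 0.231] pointing down, gripper open.
Joint ranges: [-2.91, 2.91], [-0.3, 2.13], [-1.5, 1.42], [0.17, 2.43], [-1.26, 4.41], [0.16, 1.93], [-2.52, 2.52]. Speed limits (rad/s): [1.89, 1.89, 2.39, 2.39, 3.01, 3.01, 3.01].

### API

Orientations are given as [roll, pitch, yaw] about the fixed x, y, z axes, in that order (R = Rz(yaw) Ry(pitch) Rx(roll)).
In Python, from workcell import bot gives the robot as it stands.
- The arm moves only by the tool carry_out, never from a script. Its argument "rows" is a list that holds one entry, the list of rows, each a list of 4 numbers: the shift along the tool's x, y, z in m, then the turn about the tool's z in degrees. In form: [[[x, y, z, twist], ...]]. A call has 1 to 12 rows; each row is the pose to reach, as a shift and turn from the pose commanded when the call began, along the tool's axes at that moment; what a row does not reach only later rows make up. A row lasts 1/12 s, in which the tool goes at most 41.7 mm and 7.16 degrees, less where a joint would pass 70% of its speed; a pose out of reach is approached as far as the arm can. A call with a gripper value outside its range is refused whole. "grip" is the finger opening in m, from 0 to 0.0854, set as the call begins (left out, the last holds). The fingers move at their own pace and stop on an object; "grip_force" is the grip in N (left out, the last holds). Time passes only in rows, so rows that repeat a pose let the fingers close. It gives the time, the measured TCP pose, the force, the opening and the grip force at its end, in the units of the state.
- bot.observe(): the state, without advancing time (a new reading comes with each control period).
- bot.grab_frame(name): name is "scene" or "top"; returns a dict with "pixels" (400x640x3 uint8, red, green, blue), "K" (3x3 intrinsics, pixels), "pose" (4x4, takes a point from camera to world coordinates). Camera axes: x right, y down, z forward; pixel columns grow to the right and rows downward; lengths in m; the calibration is good to about 2 mm. A picture is of the moment at which its call begins. There is no depth.
- bot.job_done(): hands the job in; it is judged then, once.
Trained networks look in a picture, given as the dict that the camera call returned (one of the last four; its "shot" number tells which), for a name from the list of things; names that differ only in an ending like _2 or _b are one class to them, and where a whole thing is asked for, a point or a joint stands for the part that bears it (a point fixed in the world has none). Each returns a list of dicts, best first, with "conf" (0 to 1); they miss things now and then, are a little off and sometimes report something else, mostly with a low value. They report only what shows in the picture. A call takes as long as a camera call. They do not tell look-alikes from the thing itself.
- bot.look_for(picture, label): "position" ([column, row] in pixels, amid what is visible of it).
- bot.regions_of(picture, label): "region" (400x640 bool, what is visible of it) and "position" ([column, row] in pixels, amid what is visible of it).
- bot.spot_point(picture, label): "position" ([column, row] in pixels: a listed point, or the origin of a listed thing).
The state is a dict: "clock": time; "qpos": joint angles; "qd": joint speeds; "joint_efforts": joint torques, N m; "position": TCP position; "tool_rot": TCP orientation; "force": force on the tool from outside, world axes, zero at the start; "moment": the same for the moment, N m; "grip_width": finger opening in m; "finger_force": force on a finger pad.
Only numpy, scipy, OpenCV 4.12 (cv2) and the standard library are available. Lean on these libraries where they do the work, as an engineer would, in place of code of your own. Each camera call takes 0.05 s, during which the arm holds its last target. There are 200 camera calls.

## Working session

There is one attempt and no reset: what is moved stays moved. The work goes in short steps, Python scripts to look and compute and a tool call to move; the robot and the scene stay as the last step left them, time stands still between calls to the robot, and variables do not carry over. Pictures are saved under pics/ and viewed, at most 10 in all, crops included, and the job is handed in when it is done.

Besides the shell and the picture viewer there is one more tool, called after "Request:" in YAML: its name, and indented under it one key for each argument. carry_out: Moves the arm, as the interface text tells. Its arguments: {"type":"object","properties":{"rows":{"type":"array","items":{"type":"array","items":{"type":"array","items":{"type":"number"}}}},"grip":{"type":"number"},"grip_force":{"type":"number"}},"required":["rows"]}

```bash
mkdir -p pics; ls; cat > h.py <<'E'
import numpy as np, cv2
from workcell import bot
def ray(f,px):
    d=np.linalg.inv(f["K"])@np.array([px[0],px[1],1.]);T=np.array(f["pose"]);d=T[:3,:3]@d
    return T[:3,3],d/np.linalg.norm(d)
def tri(obs):
    A=np.zeros((3,3));b=np.zeros(3)
    for f,p in obs:
        o,d=ray(f,p);M=np.eye(3)-np.outer(d,d);A+=M;b+=M@o
    x=np.linalg.solve(A,b)
    r=[np.linalg.norm((np.eye(3)-np.outer(ray(f,p)[1],ray(f,p)[1]))@(x-f["pose"][:3,3])) for f,p in obs]
    return x,np.array(r)
def atz(f,p,z):
    o,d=ray(f,p);return o+d*(z-o[2])/d[2]
def proj(f,X):
    T=np.linalg.inv(f["pose"]);c=f["K"]@(T[:3,:3]@np.array(X)+T[:3,3]);return c[:2]/c[2]
def save(f,n,crop=None,s=1):
    im=f["pixels"][:,:,::-1]
    if crop: im=im[crop[1]:crop[3],crop[0]:crop[2]]
    cv2.imwrite("pics/"+n,cv2.resize(im,None,fx=s,fy=s,interpolation=cv2.INTER_CUBIC))
E
python3 - <<'E'
from h import *
a=bot.grab_frame("scene");b=bot.grab_frame("top")
save(a,"s0.png");save(b,"t0.png")
np.set_printoptions(precision=3,suppress=True)
for n,f in(("s",a),("t",b)):
    print(n,f["pose"][:3,3],f["K"][0,0])
    for l in["jar_center","carousel","pocket","handle","pointer"]:
        print(l,[(np.round(d["position"]).tolist(),round(d["conf"],2)) for d in bot.spot_point(f,l)][:4])
s=bot.observe();print(s["position"],s["tool_rot"],s["clock"],s["force"])
E
```

```text
pics
s [1.533 0.105 1.082] 480.36401843556513
jar_center [([216.0, 224.0], 0.79), ([240.0, 248.0], 0.79), ([248.0, 200.0], 0.43)]
carousel [([329.0, 225.0], 0.7)]
pocket [([340.0, 198.0], 0.72), ([436.0, 231.0], 0.48)]
handle [([362.0, 206.0], 0.6)]
pointer [([303.0, 192.0], 0.9)]
t [0.499 0.039 1.396] 474.0150807799675
jar_center [([423.0, 166.0], 0.65), ([391.0, 171.0], 0.59), ([424.0, 199.0], 0.5)]
carousel [([309.0, 215.0], 0.95)]
pocket [([297.0, 239.0], 0.67)]
handle [([271.0, 199.0], 0.94)]
pointer [([338.0, 251.0], 0.72)]
[0.211 0.588 0.231] [-3.142  0.     2.797] 0.6 [-0.481 -0.465 -0.034]
```

View pics/s0.png

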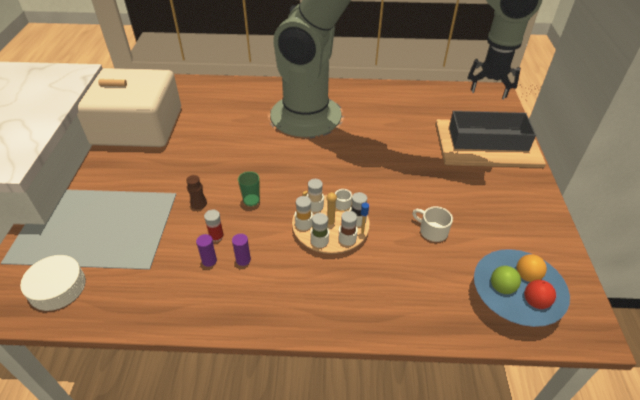

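View pics/t0.png

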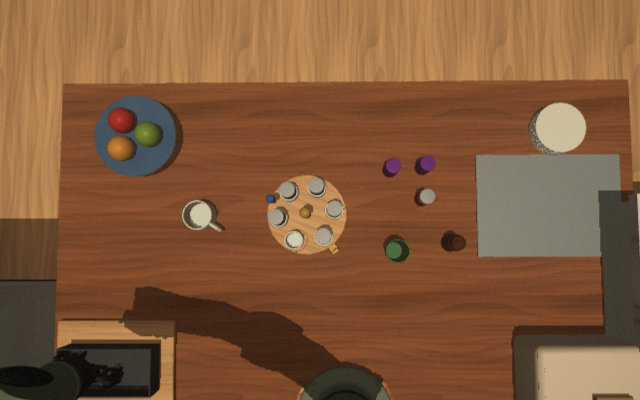

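The scene view shows the red jar at about (214,226), the purple look-alikes at (207,250) and (241,249), and the empty cup at (343,198). In the top view the jar is at (426,197), the purple ones at (392,167) and (427,164), the cup at (294,240), the handle at (270,198) and the pointer at (335,250). Candidates for the jar are the red one and the two purple ones, and I choose the red one with the steel cap. I'll check it in a crop.

```bash
python3 - <<'E'
from h import *
np.set_printoptions(precision=4,suppress=True)
a=bot.grab_frame("scene");b=bot.grab_frame("top")
A=cv2.resize(a["pixels"][170:270,190:390],None,fx=4,fy=4,interpolation=cv2.INTER_CUBIC)
B=cv2.resize(b["pixels"][165:265,255:455],None,fx=4,fy=4,interpolation=cv2.INTER_CUBIC)
cv2.imwrite("pics/c0.png",np.hstack([A[:, :400],A[:,400:]])[:,:,::-1]);cv2.imwrite("pics/c1.png",B[:,:,::-1])
def near(f,l,p):
    return min(bot.spot_point(f,l),key=lambda d:np.hypot(*(np.array(d["position"])-p)))["position"]
for l,p,q in[("jar_center",(214,224),(425,199)),("jar",(216,236),(425,199)),("carousel",(329,225),(309,215)),("pocket",(342,198),(296,239)),("handle",(363,207),(271,199)),("pointer",(303,192),(337,251)),("tumbler",(250,200),(396,250)),("mill",(197,200),(455,242)),("teacup",(436,230),(200,215))]:
    try:
        u=near(a,l,p);v=near(b,l,q);x,r=tri([(a,u),(b,v)]);print(l,np.round(u,1),np.round(v,1),x,r)
    except Exception as e: print(l,e)
E
```

```text
jar_center [217.9 225. ] [423.9 199.1] [ 0.6127 -0.2238  0.0378] [0.0039 0.0039]
jar [216.8 237.3] [420.9 200.3] [ 0.6143 -0.23   -0.0164] [0.0006 0.0006]
carousel min() iterable argument is empty
pocket [338.9 195.3] [297.9 238.5] [0.5017 0.131  0.065 ] [0.0008 0.0008]
handle [363.2 208.9] [269.1 199.3] [0.6078 0.2013 0.1204] [0.0047 0.0047]
pointer [303.6 192.4] [337.4 253. ] [0.4599 0.0207 0.0315] [0.0001 0.0001]
tumbler [247.6 198.4] [393.6 248.9] [ 0.4713 -0.1496  0.0084] [0.0064 0.0064]
mill [194.9 202.1] [446.8 240.9] [ 0.4949 -0.3082  0.0076] [0.01 0.01]
teacup [433.8 229.9] [199.1 218.3] [ 0.5626  0.4252 -0.0074] [0.0057 0.0057]
```

View pics/c0.png

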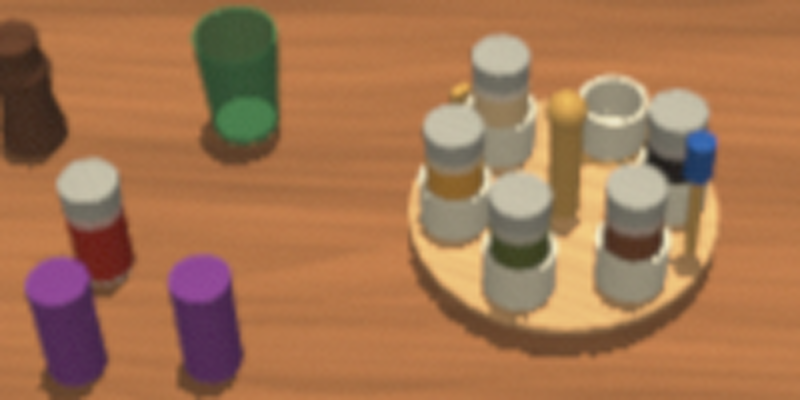

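View pics/c1.png

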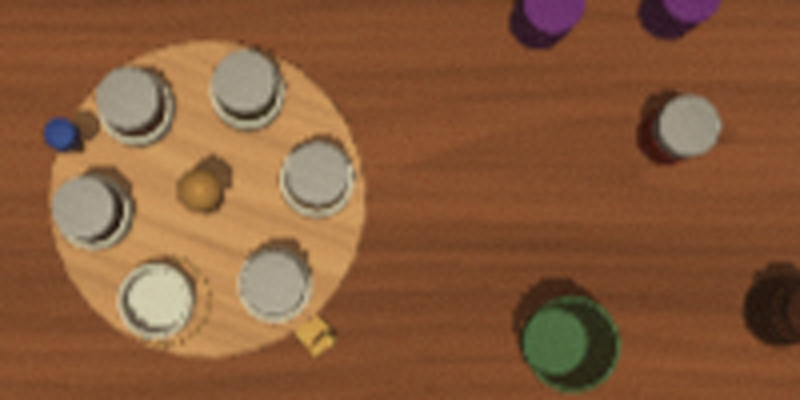

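The crops confirm the choice. The loose jar is red with a steel cap (scene px 212,216 at the cap; top px 427,197). In the top crop the empty cup sits visibly to the left of its seat ring, which puts it at about (294,240). Next I'll measure these more precisely.

```bash
cat >> h.py <<'E'
def blob(f,mask,box):
    m=np.zeros(mask.shape,np.uint8);x0,y0,x1,y1=box;m[y0:y1,x0:x1]=mask[y0:y1,x0:x1]
    n,l,s,c=cv2.connectedComponentsWithStats(m);i=1+np.argmax(s[1:,4]);return (l==i),s[i],c[i]
E
python3 - <<'E'
from h import *
np.set_printoptions(precision=4,suppress=True)
a=bot.grab_frame("scene");b=bot.grab_frame("top")
def hsv(f): return [x.astype(int) for x in cv2.split(cv2.cvtColor(f["pixels"],cv2.COLOR_RGB2HSV))]
ha,hb=hsv(a),hsv(b)
# jar cap top (disc z=.09): top view
m,s,c=blob(b,(hb[1]<60)&(hb[2]>90),(410,180,445,215));print("cap top",s,c,atz(b,c,.09))
m,s,c2=blob(a,(ha[1]<60)&(ha[2]>90),(195,200,232,232));print("cap scene",s,c2); print(tri([(a,(s[0]+s[2]/2-.5,s[1]+8)),(b,c)]))
# cup
m,s,c=blob(b,(hb[1]<70)&(hb[2]>120),(280,222,310,256));print("cup top",s,c,atz(b,c,.068));hull=cv2.minEnclosingCircle(np.argwhere(m)[:,::-1].astype(np.float32));print(hull)
p=np.array([s[0]+s[2]/2-.5,s[1]+s[3]/2-.5]);print(atz(b,p,.068))
m,s,c3=blob(a,(ha[1]<70)&(ha[2]>110),(330,185,357,212));print("cup scene",s,c3)
print("cup scene hand",atz(a,(343.1,194.8),.068), tri([(a,(343.1,194.8)),(b,p)]))
# blue grip
m,s,c=blob(b,(hb[0]>100)&(hb[0]<130)&(hb[1]>120),(255,185,285,215));print("handle top",s,c,atz(b,c,.14))
m,s,c4=blob(a,(ha[0]>100)&(ha[0]<130)&(ha[1]>120),(350,190,380,225));print("handle sc",s,c4,tri([(a,c4),(b,c)]))
# deck
m,s,c=blob(b,(hb[0]>8)&(hb[0]<28)&(hb[2]>150),(255,165,350,265));pts=np.argwhere(m)[:,::-1].astype(np.float32)
e=cv2.fitEllipse(cv2.convexHull(pts));print("deck",s,e,atz(b,e[0],.028))
print("pointer",atz(b,(255+316/4,165+336/4),.044))
# caps of the five jars in top
for q in[(133,100),(246,88),(318,172),(86,208),(274,284)]:
    u=(255+q[0]/4-.4,165+q[1]/4-.4);print("jar",atz(b,u,.122))
print("purple",atz(b,(393,167),.09),atz(b,(427,164),.09))
E
```

```text
cap top [420 189  15  15 172] [426.686  195.9128] [ 0.6176 -0.2253  0.09  ]
cap scene [205 210  15  16 189] [212.1005 217.4392]
(array([ 0.6192, -0.2293,  0.074 ]), array([0.0008, 0.0008]))
cup top [285 231  18  19 243] [293.9136 239.4239] [0.4991 0.1428 0.068 ]
((293.3433837890625, 239.8975830078125), 9.201114654541016)
[0.4975 0.144  0.068 ]
cup scene [336 190  21  22 328] [345.0762 199.5518]
cup scene hand [0.5021 0.1427 0.068 ] (array([0.4975, 0.1436, 0.0636]), array([0.0007, 0.0007]))
handle top [267 195   6   7  35] [269.5714 197.9429] [0.6096 0.2022 0.14  ]
handle sc [361 203   8  12  71] [364.3662 208.6056] (array([0.611 , 0.2018, 0.1247]), array([0.0024, 0.0024]))
deck [ 267  175   80   80 4181] ((308.11871337890625, 216.27029418945312), (77.91014862060547, 85.949462890625), 134.58139038085938) [0.5658 0.1049 0.028 ]
pointer [0.4716 0.0306 0.044 ]
jar [0.6336 0.1551 0.122 ]
jar [0.6414 0.0787 0.122 ]
jar [0.5843 0.0303 0.122 ]
jar [0.5607 0.1867 0.122 ]
jar [0.5091 0.0602 0.122 ]
purple [ 0.6985 -0.1336  0.09  ] [ 0.7063 -0.2277  0.09  ]
```

Request:
carry_out:
  rows:
    - [[-0.33, -0.314, 0, 65], [-0.33, -0.314, 0, 65], [-0.33, -0.314, 0, 65], [-0.33, -0.314, 0, 65], [-0.33, -0.314, 0, 65], [-0.33, -0.314, 0, 65], [-0.33, -0.314, 0, 65], [-0.33, -0.314, 0, 65], [-0.33, -0.314, 0, 65], [-0.33, -0.314, 0, 65], [-0.33, -0.314, 0, 65], [-0.33, -0.314, 0, 65]]
  grip: 0.0854

```text
clock: 2.7
position: [0.4183, 0.1748, 0.2318]
tool_rot: [3.14, 0.001, 1.654]
force: [0.3, -1.6, 0.5]
grip_width: 0.0856
finger_force: 0.0
```

```bash
cat >> h.py <<'E'
from scipy.spatial.transform import Rotation as Ro
def go(x,y,z,yang):
    s=bot.observe();R=Ro.from_euler("xyz",s["tool_rot"]).as_matrix();d=R.T@(np.array([x,y,z])-s["position"])
    ya=np.degrees(np.arctan2(R[1,1],R[0,1]));t=-(yang-ya);t=(t+90)%180-90
    print("t",round(s["clock"],2),"pos",np.round(s["position"],4),"yang",round(ya,1),"F",np.round(s["force"],2),"M",np.round(s["moment"],2),"w",round(s["grip_width"],4),"q7",round(s["qpos"][6],2),"\n shift",np.round(d,4),"twist",round(t,1))
E
python3 -c "
from h import *
go(.618,-.226,.20,-60)"
```

```text
t 2.7 pos [0.4183 0.1748 0.2318] yang 4.8 F [ 0.26 -1.57  0.45] M [-0.05  0.03 -0.03] w 0.0856 q7 -0.32 
 shift [-0.416   0.1655  0.0325] twist 64.8
```

Request:
carry_out:
  rows:
    - [[-0.416, 0.1655, 0.032, 65], [-0.416, 0.1655, 0.032, 65], [-0.416, 0.1655, 0.032, 65], [-0.416, 0.1655, 0.032, 65], [-0.416, 0.1655, 0.032, 65], [-0.416, 0.1655, 0.032, 65], [-0.416, 0.1655, 0.032, 65], [-0.416, 0.1655, 0.032, 65], [-0.416, 0.1655, 0.032, 65], [-0.416, 0.1655, 0.032, 65], [-0.416, 0.1655, 0.032, 65], [-0.416, 0.1655, 0.032, 65]]

```text
clock: 3.7
position: [0.619, -0.2244, 0.1985]
tool_rot: [3.139, 0.002, 0.523]
force: [-0.5, -0.6, 0.0]
grip_width: 0.0851
finger_force: 0.0
```

```bash
python3 -c "
from h import *
go(.618,-.226,.05,-60)
a=bot.grab_frame('scene');save(a,'s2.png',(150,110,350,290),3)"
```

```text
t 3.7 pos [ 0.619  -0.2244  0.1985] yang -60.0 F [-0.51 -0.59  0.02] M [ 0.04 -0.01 -0.03] w 0.0851 q7 -0.43 
 shift [-0.0014  0.0005  0.1485] twist -0.0
```

View pics/s2.png

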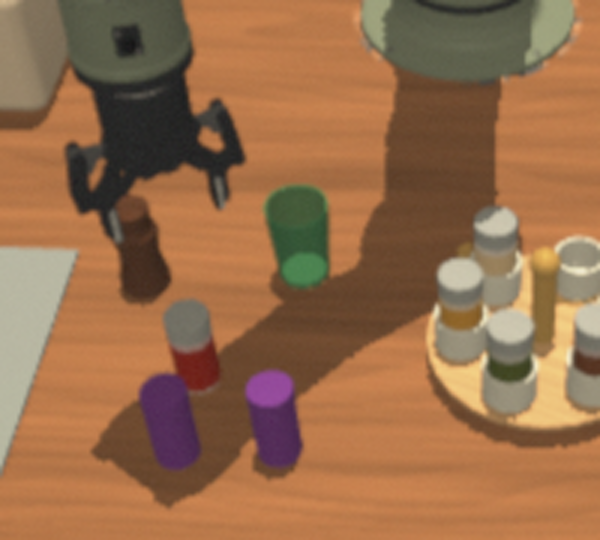

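The gripper hangs over the red jar, with its fingertips at crop (115,240) and (222,205). The purple jars and the mill are clear of its descent. I'll lower it and grip.

Request:
carry_out:
  rows:
    - [[-0.001, 0, 0.03, 0], [-0.001, 0, 0.06, 0], [-0.001, 0, 0.085, 0], [-0.001, 0, 0.11, 0], [-0.001, 0, 0.13, 0], [-0.001, 0, 0.145, 0], [-0.001, 0, 0.147, 0], [-0.001, 0, 0.147, 0]]

```text
clock: 4.42
position: [0.6175, -0.218, 0.0522]
tool_rot: [-3.141, 0.001, 0.528]
force: [0.3, 0.8, 0.0]
grip_width: 0.0854
finger_force: 0.0
```

Request:
carry_out:
  rows:
    - [[0, 0, 0, 0], [0, 0, 0, 0], [0, 0, 0, 0], [0, 0, 0, 0], [0, 0, 0, 0], [0, 0, 0, 0], [0, 0, 0, 0], [0, 0, 0, 0], [0, 0, 0, 0], [0, 0, 0, 0]]
  grip: 0.034
  grip_force: 30

```text
clock: 5.25
position: [0.6184, -0.219, 0.0535]
tool_rot: [3.14, -0.001, 0.528]
force: [0.6, 0.1, 7.3]
grip_width: 0.0439
finger_force: 28.5
```

Request:
carry_out:
  rows:
    - [[0, 0, -0.02, 0], [0, 0, -0.05, 0], [0, 0, -0.08, 0], [0, 0, -0.11, 0], [0, 0, -0.13, 0], [0, 0, -0.14, 0], [0, 0, -0.14, 0], [0, 0, -0.14, 0]]

```text
clock: 5.92
position: [0.6175, -0.2181, 0.1916]
tool_rot: [-3.141, 0.0, 0.528]
force: [-0.2, 0.6, -2.1]
grip_width: 0.0411
finger_force: 32.1
```

```bash
python3 -c "
from h import *
go(.498,.143,.19,-22)
a=bot.grab_frame('scene');save(a,'s3.png',(150,110,350,290),3)"
```

```text
t 5.92 pos [ 0.6175 -0.2181  0.1916] yang -59.7 F [-0.19  0.63 -2.09] M [ 0.02 -0.02  0.02] w 0.0411 q7 -0.42 
 shift [ 0.0788 -0.3722  0.0018] twist -37.7
```

View pics/s3.png

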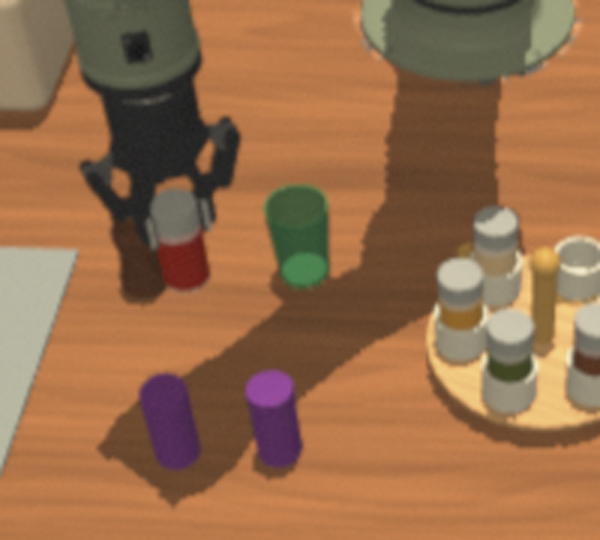

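The jar is held upright, at crop (180,240), and the purple jars are unmoved. I'll carry it above the cup and measure how it sits in the grip.

Request:
carry_out:
  rows:
    - [[0.01, -0.03, -0.028, -4], [0.0175, -0.08, -0.028, -8], [0.0265, -0.1214, -0.028, -14], [0.0354, -0.162, -0.028, -20], [0.044, -0.203, -0.028, -26], [0.053, -0.243, -0.028, -31], [0.062, -0.284, -0.028, -35], [0.071, -0.325, -0.028, -37.7], [0.078, -0.358, -0.028, -37.7], [0.0817, -0.3743, -0.028, -37.7], [0.0817, -0.3743, -0.028, -37.7], [0.0817, -0.3743, -0.028, -37.7]]

```text
clock: 6.97
position: [0.4988, 0.147, 0.2191]
tool_rot: [-3.14, 0.002, 1.188]
force: [0.3, -1.2, -1.7]
grip_width: 0.0414
finger_force: 32.3
```

Request:
carry_out:
  rows:
    - [[0, 0, 0.03, 0], [0, 0, 0.05, 0], [0, 0, 0.05, 0], [0, 0, 0.05, 0]]

```text
clock: 7.3
position: [0.4994, 0.1446, 0.1696]
tool_rot: [-3.14, 0.002, 1.184]
force: [0.5, -0.6, -1.3]
grip_width: 0.0414
finger_force: 32.1
```

```bash
python3 - <<'E'
from h import *
np.set_printoptions(precision=4,suppress=True)
go(.4994,.1464,.17,-22)
a=bot.grab_frame('scene');b=bot.grab_frame('top')
A=cv2.resize(a['pixels'][130:230,290:400],None,fx=6,fy=6,interpolation=cv2.INTER_CUBIC)
B=cv2.resize(b['pixels'][190:270,250:350],None,fx=4,fy=4,interpolation=cv2.INTER_CUBIC)
cv2.imwrite('pics/c4.png',A[:,:,::-1]);cv2.imwrite('pics/c4t.png',B[:,:,::-1])
h,s,v=[x.astype(int) for x in cv2.split(cv2.cvtColor(a["pixels"],cv2.COLOR_RGB2HSV))]
m,st,c=blob(a,((h<6)|(h>174))&(s>150)&(v>40),(320,130,380,215));print("red",st,c)
z=bot.observe()["position"][2]-.0535
print("jar bottom z",z)
for zz in (0,.034,.068,.09): print(zz,proj(a,[.498,.143,z+zz]))
print(proj(a,[.498,.143,.068]))
E
```

```text
t 7.3 pos [0.4994 0.1446 0.1696] yang -22.2 F [ 0.51 -0.65 -1.33] M [-0.01 -0.03  0.  ] w 0.0414 q7 -0.5 
 shift [ 0.0016 -0.0007 -0.0004] twist -0.2
red [337 171  14  16 160] [343.7125 179.5625]
jar bottom z 0.11756731559959493
0 [343.9251 181.7961]
0.034 [344.4331 173.1745]
0.068 [344.9594 164.2429]
0.09 [345.3102 158.2905]
[343.2153 193.8425]
```

View pics/c4.png

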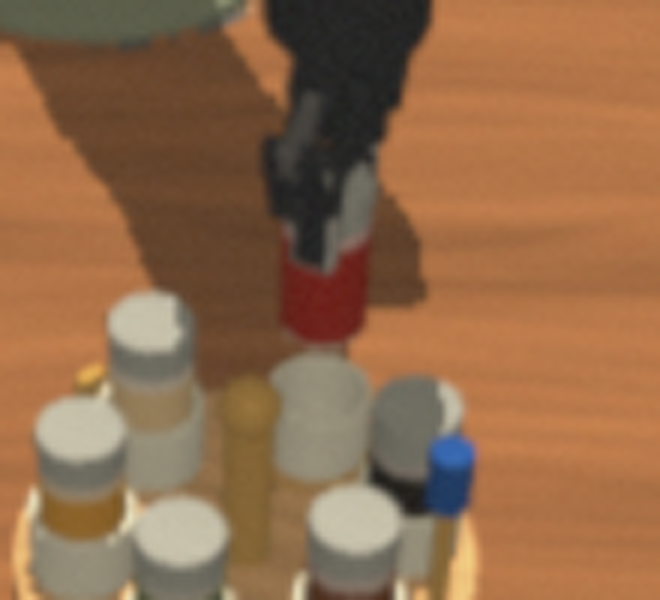

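The crop shows the jar at crop (325,300) just above the cup rim at crop (321,390). It sits about 1.6 mm towards -y from the cup. I'll correct that while lowering to just above the rim.

Request:
carry_out:
  rows:
    - [[0.0015, -0.0005, 0.02, 0], [0.0015, -0.0005, 0.038, 0], [0.0015, -0.0005, 0.043, 0], [0.0015, -0.0005, 0.043, 0], [0.0015, -0.0005, 0.043, 0]]

```text
clock: 7.82
position: [0.5004, 0.1474, 0.1283]
tool_rot: [3.141, -0.0, 1.185]
force: [0.5, -0.5, -1.5]
grip_width: 0.0412
finger_force: 32.2
```

Request:
carry_out:
  rows:
    - [[0, 0, 0.002, 0], [0, 0, 0.004, 0], [0, 0, 0.006, 0], [0, 0, 0.007, 0], [0, 0, 0.007, 0]]

```text
clock: 8.23
position: [0.5005, 0.1475, 0.1211]
tool_rot: [3.14, -0.001, 1.185]
force: [-1.9, -2.4, 14.0]
grip_width: 0.0412
finger_force: 33.5
```

```bash
python3 -c "
from h import *
go(.4994,.1464,.083,-22)"
```

```text
t 8.23 pos [0.5005 0.1475 0.1211] yang -22.1 F [-1.9  -2.38 13.99] M [-0.31  0.37  0.01] w 0.0412 q7 -0.46 
 shift [-0.0014 -0.0007  0.0381] twist -0.1
```

Contact with the rim at 14 N. The moment puts it on the -x,-y side of the jar, so I'll back off, shift 2 mm to +x,+y and feel again.

Request:
carry_out:
  rows:
    - [[0, 0, -0.003, 0], [0.0017, 0.0011, -0.004, 0], [0.0017, 0.0011, -0.004, 0], [0.0017, 0.0011, -0.002, 0], [0.0017, 0.0011, -0.001, 0], [0.0017, 0.0011, -0.0005, 0], [0.0017, 0.0011, -0.0005, 0]]

```text
clock: 8.82
position: [0.502, 0.1487, 0.1215]
tool_rot: [3.141, -0.001, 1.185]
force: [-3.1, -1.6, 20.1]
grip_width: 0.041
finger_force: 34.1
```

```bash
cat >> h.py <<'E'
def feel(F0=(.5,-.5,-1.4),M0=(0,-.02)):
    s=bot.observe();F=np.array(s["force"])-F0;M=np.array(s["moment"][:2])-M0;rz=-.0535
    rx=(rz*F[0]-M[1])/F[2];ry=(M[0]+rz*F[1])/F[2]
    print("pos",np.round(s["position"],4),"F",np.round(F,1),"M",np.round(M,2),"contact rel TCP mm",np.round([rx*1e3+1.4,ry*1e3+3.4],1))
E
python3 -c "
from h import *
feel()"
```

```text
pos [0.502  0.1487 0.1215] F [-3.6 -1.1 21.5] M [-0.18  0.92] contact rel TCP mm [-32.5  -2.1]
```

Request:
carry_out:
  rows:
    - [[0, 0, -0.003, 0], [-0.0031, -0.0015, -0.004, 0], [-0.0031, -0.0015, -0.004, 0], [-0.0031, -0.0015, -0.002, 0], [-0.0031, -0.0015, -0.001, 0], [-0.0031, -0.0015, -0.001, 0]]

```text
clock: 9.32
position: [0.4989, 0.1463, 0.1213]
tool_rot: [3.142, 0.0, 1.186]
force: [0.7, -1.8, -3.4]
grip_width: 0.0412
finger_force: 31.7
```

```bash
python3 - <<'E'
from h import *
feel()
a=bot.grab_frame('scene');b=bot.grab_frame('top')
A=cv2.resize(a['pixels'][140:220,310:380],None,fx=7,fy=7,interpolation=cv2.INTER_CUBIC)
B=cv2.resize(b['pixels'][210:260,270:320],None,fx=6,fy=6,interpolation=cv2.INTER_CUBIC)
C=np.zeros((560,790,3),np.uint8);C[:,:490]=A;C[:300,490:]=B
cv2.imwrite('pics/c5.png',C[:,:,::-1])
E
```

```text
pos [0.4989 0.1463 0.1213] F [ 0.2 -1.3 -2. ] M [-0.3  -0.32] contact rel TCP mm [-149.4  118.5]
```

View pics/c5.png

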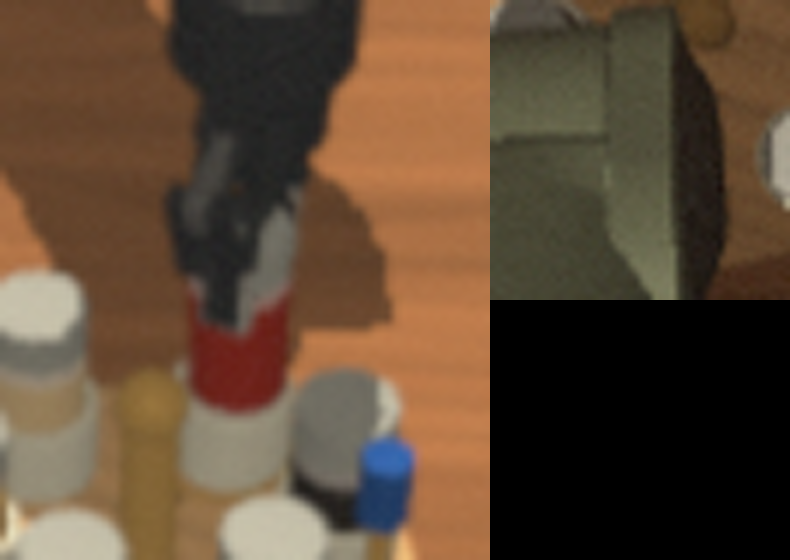

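The red part of the jar (crop centre 240) lines up with the cup (centre 237). The vertical contact has gone at the height where it touched before, so it seems to be at the mouth. I'll lower gently.

Request:
carry_out:
  rows:
    - [[0, 0, 0.001, 0], [0, 0, 0.002, 0], [0, 0, 0.003, 0], [0, 0, 0.003, 0]]

```text
clock: 9.75
position: [0.499, 0.1463, 0.1186]
tool_rot: [3.141, 0.0, 1.186]
force: [1.4, -1.6, -1.9]
grip_width: 0.0413
finger_force: 31.8
```

```bash
python3 -c "
from h import *
feel()"
```

```text
pos [0.499  0.1463 0.1186] F [ 0.9 -1.1 -0.5] M [-0.42 -0.49] contact rel TCP mm [-967.8  797. ]
```

Request:
carry_out:
  rows:
    - [[0, 0.0006, 0.002, 0], [0, 0.0006, 0.004, 0], [0, 0.0006, 0.006, 0], [0, 0.0006, 0.008, 0], [0, 0.0006, 0.008, 0]]

```text
clock: 10.17
position: [0.4992, 0.1462, 0.1103]
tool_rot: [-3.141, 0.0, 1.186]
force: [-0.1, -0.6, -2.1]
grip_width: 0.0413
finger_force: 31.8
```

```bash
python3 -c "
from h import *
feel()"
```

```text
pos [0.4992 0.1462 0.1103] F [-0.6 -0.1 -0.7] M [-0.07 -0.01] contact rel TCP mm [-57.6  94.1]
```

Request:
carry_out:
  rows:
    - [[0, 0, 0.004, 0], [0, 0, 0.008, 0], [0, 0, 0.012, 0], [0, 0, 0.016, 0], [0, 0, 0.019, 0], [0, 0, 0.021, 0], [0, 0, 0.022, 0], [0, 0, 0.022, 0]]

```text
clock: 10.83
position: [0.4994, 0.1462, 0.0886]
tool_rot: [-3.141, 0.0, 1.186]
force: [-0.4, -0.3, -1.9]
grip_width: 0.041
finger_force: 31.8
```

Request:
carry_out:
  rows:
    - [[0, 0, 0.001, 0], [0, 0, 0.002, 0], [0, 0, 0.002, 0]]

```text
clock: 11.08
position: [0.4997, 0.1463, 0.0869]
tool_rot: [3.141, -0.0, 1.186]
force: [-0.9, -0.3, 1.1]
grip_width: 0.041
finger_force: 32.3
```

Request:
carry_out:
  rows:
    - [[0, 0, 0.0005, 0], [0, 0, 0.0005, 0], [0, 0, 0.0005, 0], [0, 0, 0.0005, 0]]

```text
clock: 11.42
position: [0.4998, 0.1464, 0.0867]
tool_rot: [3.141, -0.001, 1.186]
force: [-1.4, -0.6, 8.1]
grip_width: 0.041
finger_force: 32.9
```

There is firm contact at 0.0867, which is about 1.5 mm above where I expect home. I'll release so the jar can right itself, then regrip and press gently to check.

Request:
carry_out:
  rows:
    - [[0, 0, -0.0008, 0], [0, 0, -0.0008, 0], [0, 0, -0.0008, 0], [0, 0, -0.0008, 0], [0, 0, -0.0008, 0]]
  grip: 0.055

```text
clock: 11.83
position: [0.4995, 0.1462, 0.0871]
tool_rot: [-3.142, 0.0, 1.186]
force: [0.1, -0.4, -0.9]
grip_width: 0.0554
finger_force: 0.0
```

Request:
carry_out:
  rows:
    - [[0, 0, 0, 0], [0, 0, 0, 0], [0, 0, 0, 0], [0, 0, 0, 0], [0, 0, 0, 0], [0, 0, 0, 0]]
  grip: 0.036
  grip_force: 25

```text
clock: 12.33
position: [0.4995, 0.1462, 0.0872]
tool_rot: [3.142, -0.0, 1.186]
force: [-0.5, 0.2, 4.0]
grip_width: 0.0414
finger_force: 27.1
```

Request:
carry_out:
  rows:
    - [[0, 0, 0.0005, 0], [0, 0, 0.001, 0], [0, 0, 0.001, 0], [0, 0, 0.001, 0]]

```text
clock: 12.67
position: [0.4999, 0.1463, 0.0868]
tool_rot: [3.141, -0.001, 1.186]
force: [-2.9, -1.0, 19.2]
grip_width: 0.0414
finger_force: 28.4
```

It is rigid straight away, so the jar is on its seat. I'll release it, rise, and check the result.

Request:
carry_out:
  rows:
    - [[0, 0, -0.001, 0], [0, 0, -0.001, 0], [0, 0, -0.001, 0], [0, 0, -0.001, 0]]
  grip: 0.056

```text
clock: 13.0
position: [0.4994, 0.1461, 0.0869]
tool_rot: [-3.141, 0.0, 1.186]
force: [0.3, 1.3, 0.6]
grip_width: 0.0561
finger_force: 0.0
```

Request:
carry_out:
  rows:
    - [[0, 0, -0.01, 0], [0, 0, -0.03, 0], [0, 0, -0.06, 0], [0, 0, -0.09, 0], [0, 0, -0.105, 0], [0, 0, -0.11, 0], [0, 0, -0.11, 0]]

```text
clock: 13.58
position: [0.4999, 0.1465, 0.1985]
tool_rot: [3.14, -0.002, 1.186]
force: [1.3, 0.8, -0.4]
grip_width: 0.0562
finger_force: 0.0
```

```bash
python3 - <<'E'
from h import *
go(.6102,.2035,.19,-22)
a=bot.grab_frame('scene')
save(a,'c6.png',(290,140,400,250),5)
# expected pixel of cap-top centre & cap edges if home / 2mm high
for z in(.122,.126): print(z,proj(a,[.498,.143,z]))
E
```

```text
t 13.58 pos [0.4999 0.1465 0.1985] yang -22.0 F [ 1.27  0.83 -0.4 ] M [-0.02  0.06 -0.03] w 0.0562 q7 -0.52 
 shift [0.0942 0.0808 0.0087] twist -0.0
0.122 [343.99033508 180.68908377]
0.126 [344.04945343 179.68579253]
```

View pics/c6.png

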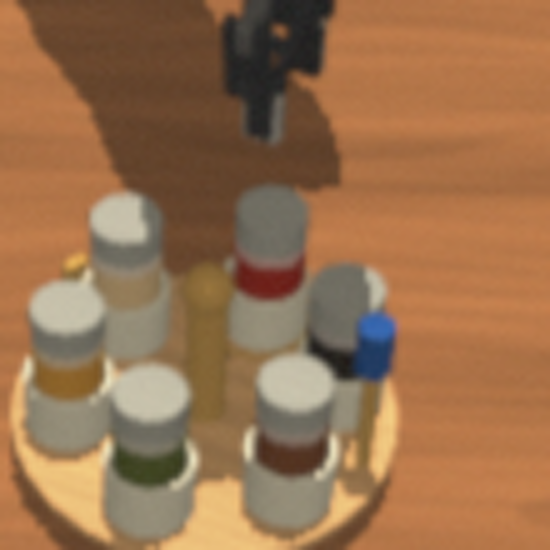

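The red jar stands in the cup level with the others. Its cap centre is at (344.4,181.3) against the expected (344,180.7). Now to the handle, at crop (377,345).

Request:
carry_out:
  rows:
    - [[0.03, 0.026, 0.002, 0], [0.06, 0.052, 0.004, 0], [0.085, 0.073, 0.008, 0], [0.0942, 0.0808, 0.009, 0], [0.0942, 0.0808, 0.009, 0], [0.0942, 0.0808, 0.009, 0]]

```text
clock: 14.13
position: [0.6092, 0.2027, 0.1861]
tool_rot: [-3.14, 0.002, 1.186]
force: [0.0, -1.3, 0.4]
grip_width: 0.0561
finger_force: 0.0
```

```bash
python3 - <<'E'
from h import *
go(.6102,.2035,.127,-22)
E
```

```text
t 14.13 pos [0.6092 0.2027 0.1861] yang -22.1 F [ 0.03 -1.28  0.44] M [ 0.01  0.03 -0.05] w 0.0561 q7 -0.53 
 shift [0.0012 0.0007 0.0591] twist -0.1
```

Request:
carry_out:
  rows:
    - [[0.001, 0.0005, 0.02, 0], [0.001, 0.0005, 0.04, 0], [0.001, 0.0005, 0.055, 0], [0.001, 0.0005, 0.06, 0], [0.001, 0.0005, 0.06, 0], [0.001, 0.0005, 0.06, 0]]

```text
clock: 14.63
position: [0.6104, 0.2036, 0.1285]
tool_rot: [3.142, 0.0, 1.185]
force: [-0.1, -0.2, -0.5]
grip_width: 0.056
finger_force: 0.0
```

Request:
carry_out:
  rows:
    - [[0, 0, 0, 0], [0, 0, 0, 0], [0, 0, 0, 0], [0, 0, 0, 0], [0, 0, 0, 0], [0, 0, 0, 0], [0, 0, 0, 0], [0, 0, 0, 0]]
  grip: 0.012
  grip_force: 25

```text
clock: 15.3
position: [0.6119, 0.2037, 0.1292]
tool_rot: [3.139, -0.001, 1.185]
force: [4.5, -0.9, 4.9]
grip_width: 0.0204
finger_force: 24.8
```

```bash
python3 - <<'E'
from h import *
s=bot.observe();go(.61,.2027,.127,-22)
R=Ro.from_euler("xyz",s["tool_rot"]).as_matrix();p=np.array(s["position"])
c=np.array([.572,.108]);r=p[:2]-c;print("radius",np.hypot(*r),np.degrees(np.arctan2(r[1],r[0])))
for n in range(5,66,5):
    t=np.radians(n);q=c+np.array([[np.cos(t),-np.sin(t)],[np.sin(t),np.cos(t)]])@r
    print(n,np.round((R.T@np.append(q-p[:2],0))[:2],4),np.round(q,3))
E
```

```text
t 15.3 pos [0.6119 0.2037 0.1292] yang -22.1 F [ 4.52 -0.9   4.92] M [-0.3  -1.04  0.01] w 0.0204 q7 -0.5 
 shift [-0.0016 -0.0014  0.0022] twist -0.1
radius 0.1036535653548243 67.37916367811368
5 [-0.0003 -0.009 ] [0.603 0.207]
10 [-0.0014 -0.018 ] [0.595 0.209]
15 [-0.0033 -0.0269] [0.586 0.211]
20 [-0.0059 -0.0355] [0.577 0.212]
25 [-0.0093 -0.0439] [0.568 0.212]
30 [-0.0134 -0.052 ] [0.559 0.211]
35 [-0.0182 -0.0596] [0.55  0.209]
40 [-0.0236 -0.0669] [0.541 0.207]
45 [-0.0297 -0.0736] [0.533 0.204]
50 [-0.0363 -0.0797] [0.524 0.2  ]
55 [-0.0434 -0.0853] [0.516 0.196]
60 [-0.051  -0.0902] [0.509 0.19 ]
65 [-0.059  -0.0945] [0.502 0.185]
```

Request:
carry_out:
  rows:
    - [[-0.0001, -0.0045, 0, -2.5], [-0.0003, -0.009, 0, -5], [-0.0008, -0.0135, 0, -7.5], [-0.0014, -0.018, 0, -10], [-0.0023, -0.0225, 0, -12.5], [-0.0033, -0.0269, 0, -15], [-0.0045, -0.0312, 0, -17.5], [-0.0059, -0.0355, 0, -20], [-0.0075, -0.0397, 0, -22.5], [-0.0093, -0.0439, 0, -25], [-0.0113, -0.048, 0, -27.5], [-0.0134, -0.052, 0, -30]]

```text
clock: 16.3
position: [0.5588, 0.2098, 0.1292]
tool_rot: [3.138, 0.001, 1.711]
force: [6.8, -6.8, 4.8]
grip_width: 0.0207
finger_force: 25.5
```

```bash
cat > arc.py <<'E'
from h import *
import sys
s=bot.observe();go(.5,.2,.127,38)
R=Ro.from_euler("xyz",s["tool_rot"]).as_matrix();p=np.array(s["position"])
c=np.array([.572,.108]);r=p[:2]-c;print("radius",np.hypot(*r),np.degrees(np.arctan2(r[1],r[0])))
for n in np.arange(2.5,34,2.5):
    t=np.radians(n);q=c+np.array([[np.cos(t),-np.sin(t)],[np.sin(t),np.cos(t)]])@r
    print(n,np.round((R.T@np.append(q-p[:2],0))[:2],4))
E
python3 arc.py
```

```text
t 16.3 pos [0.5588 0.2098 0.1292] yang 8.0 F [ 6.75 -6.83  4.85] M [-1.65 -1.47  0.19] w 0.0207 q7 -0.12 
 shift [-0.0015 -0.0596  0.002 ] twist -30.0
radius 0.10265517613849531 97.37030919948036
2.5 [-0.     -0.0045]
5.0 [-0.0003 -0.009 ]
7.5 [-0.0007 -0.0134]
10.0 [-0.0014 -0.0178]
12.5 [-0.0022 -0.0222]
15.0 [-0.0032 -0.0266]
17.5 [-0.0044 -0.0309]
20.0 [-0.0058 -0.0352]
22.5 [-0.0074 -0.0394]
25.0 [-0.0091 -0.0435]
27.5 [-0.0111 -0.0475]
30.0 [-0.0132 -0.0515]
32.5 [-0.0155 -0.0553]
```

Request:
carry_out:
  rows:
    - [[0, -0.0045, 0, -2.5], [-0.0003, -0.009, 0, -5], [-0.0007, -0.0134, 0, -7.5], [-0.0014, -0.0178, 0, -10], [-0.0022, -0.0222, 0, -12.5], [-0.0032, -0.0266, 0, -15], [-0.0044, -0.0309, 0, -17.5], [-0.0058, -0.0352, 0, -20], [-0.0074, -0.0394, 0, -22.5], [-0.0091, -0.0435, 0, -25], [-0.0111, -0.0475, 0, -27.5], [-0.0132, -0.0515, 0, -30]]

```text
clock: 17.3
position: [0.5102, 0.1889, 0.1292]
tool_rot: [3.139, 0.003, 2.233]
force: [14.3, -8.9, 1.6]
grip_width: 0.0205
finger_force: 25.4
```

Request:
carry_out:
  rows:
    - [[0, 0, 0, 0], [0, 0, 0, 0], [0, 0, 0, 0], [0, 0, 0, 0], [0, 0, 0, 0], [0, 0, 0, 0]]

```text
clock: 17.8
position: [0.5103, 0.189, 0.1292]
tool_rot: [3.139, 0.003, 2.231]
force: [9.5, -11.2, 4.4]
grip_width: 0.0208
finger_force: 25.5
```

```bash
python3 arc.py | head -4
```

```text
t 17.8 pos [0.5103 0.189  0.1292] yang 37.8 F [  9.52 -11.22   4.45] M [-2.37 -2.18 -0.  ] w 0.0208 q7 0.29 
 shift [ 0.015  -0.0015  0.0021] twist -0.2
radius 0.10182453039958607 127.26204205803778
2.5 [-0.0001 -0.0044]
```

Request:
carry_out:
  rows:
    - [[0, 0, 0, 0], [0, 0, 0, 0], [0, 0, 0, 0], [0, 0, 0, 0], [0, 0, 0, 0], [0, 0, 0, 0]]
  grip: 0.045

```text
clock: 18.3
position: [0.5081, 0.1909, 0.1281]
tool_rot: [-3.141, -0.0, 2.233]
force: [-0.3, -0.1, 0.6]
grip_width: 0.0448
finger_force: 0.0
```

Request:
carry_out:
  rows:
    - [[0, 0, -0.005, 0], [0, 0, -0.02, 0], [0, 0, -0.05, 0], [0, 0, -0.09, 0], [0, 0, -0.12, 0], [0, 0, -0.13, 0], [-0.02, 0.0, -0.13, 0], [-0.06, 0, -0.13, 0], [-0.1, 0, -0.13, 0], [-0.14, 0, -0.13, 0], [-0.15, 0, -0.13, 0], [-0.15, 0, -0.13, 0]]

```text
clock: 19.3
position: [0.6017, 0.0689, 0.2578]
tool_rot: [-3.141, 0.001, 2.228]
force: [0.0, 1.5, -0.2]
grip_width: 0.0449
finger_force: 0.0
```

```bash
python3 - <<'E'
from h import *
np.set_printoptions(precision=4,suppress=True)
go(0.5,0.2,.2,38)
a=bot.grab_frame('scene');b=bot.grab_frame('top')
h,s,v=[x.astype(int) for x in cv2.split(cv2.cvtColor(a["pixels"],cv2.COLOR_RGB2HSV))]
m,st,c=blob(a,(h>100)&(h<130)&(s>120),(290,150,400,240));print("handle",c)
X=atz(a,c,.124);r=X[:2]-[.572,.108];print(X,np.hypot(*r),np.degrees(np.arctan2(r[1],r[0])))
A=cv2.resize(a['pixels'][110:270,170:410],None,fx=3.3,fy=3.3,interpolation=cv2.INTER_CUBIC);cv2.imwrite('pics/c7.png',A[:,:,::-1])
E
```

```text
t 19.3 pos [0.6017 0.0689 0.2578] yang 37.7 F [ 0.04  1.51 -0.22] M [-0.02  0.02  0.05] w 0.0449 q7 0.54 
 shift [ 0.166  -0.0003  0.0576] twist -0.3
handle [358.9434 183.717 ]
[0.5111 0.1864 0.124 ] 0.09925560384486805 127.84268658444977
```

View pics/c7.png

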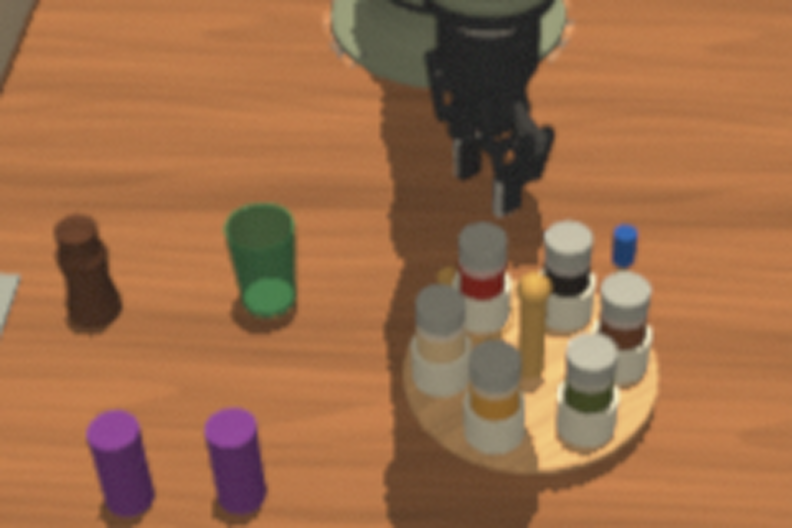

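The handle has turned from about 68° to 127.8°. The red jar stands at the brass pointer, crop (482,280) and (447,275), seated level with the others. The gripper is clear and the bystanders are unmoved.

```bash
python3 -c "
from workcell import bot
print(bot.job_done())"
```

```text
the job is handed in; nothing more can be done
None
```

The red jar is seated fully home in the empty cup, the carousel is one click counter-clockwise with the jar at the brass pointer, the other things were left alone, and the job was handed in at about 19 s; the hardest push while feeling for the cup read about 20 N.

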